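# Load two film reels on the tank's keyed column

### The job

Put the two grey film reels on the steel column for the developing tank: first the wide reel, all the way down onto the column's foot, then the narrow reel on top of it, all the way down onto the wide one. The column has a flat and each reel's bore has a matching flat, so turn each reel until the flats line up and let it slide down; do not force it. Leave the column standing where it is and do not disturb the other things on the bench.

Things in the scene. Friction and masses are not known exactly. Their poses are not given: they have to be found in the camera images.
- column: the tank's steel reel column, standing loose: disc foot 96 mm across, 8 mm thick, and an upright tube 29 mm in diameter with one flat down its length, 8.5 mm from the axis; on that side the foot is cut straight, 38 mm from the axis. 142 mm high, about 0.55 kg. Origin: centre of the foot's underside, on the table. z up. x points from the axis to the flat: a reel fits when its x points the same way
- column_tip (a point): centre of the column's top, 142 mm above its base; the top 6 mm taper inwards by 3 mm as a lead-in. A lined-up reel has 1.5 mm of play all round (about 7 degrees of turn) and slides down by its own weight when let go; one not lined up stays on the top
- reel_wide: the wider (taller) of two grey plastic reels, lying flat: flanges 94 mm across, 4 mm thick, on a hub tube; 70 mm over the flanges, 82 mm with the hub's collar; about 140 g. Origin: centre of the underside. z up. x points to the flat of the bore; on that side an ear 26 mm wide sticks out of each flange's rim, to 56 mm from the axis. Bore: right through, radius 16 mm, flat 10 mm from the axis
- wide_collar (a point): centre of the top of the wide reel's collar, the place to grip: a round hub tube, 44 mm outside, standing 12 mm above the reel's upper flange; axes as the reel's. Reel home: its underside rests on the column's foot, 8 mm above the table, this point at 90 mm
- reel_narrow: the narrower (lower) of two grey plastic reels, lying flat: flanges 94 mm across, 4 mm thick, on a hub tube; 42 mm over the flanges, 54 mm with the hub's collar; about 100 g. Origin: centre of the underside. z up. x points to the flat of the bore; on that side an ear 26 mm wide sticks out of each flange's rim, to 56 mm from the axis. Bore: right through, radius 16 mm, flat 10 mm from the axis
- narrow_collar (a point): centre of the top of the narrow reel's collar, the place to grip: a round hub tube, 44 mm outside, standing 12 mm above the reel's upper flange; axes as the reel's. Reel home: its underside rests on the wide reel's collar, 90 mm above the table, this point at 144 mm
- wire_reel: a bare stainless-wire spiral reel with an open round core, 96 mm across and 42 mm high, lying flat; not part of the job; origin at the centre of its underside
- tank_lid: the tank's black screw lid with a round spout, 120 mm across and 52 mm high, lying flat; not part of the job; origin at the centre of its underside
- focuser: a black grain focuser: a 75 x 55 mm foot plate with a post and a slanted eyepiece, about 160 mm high; not part of the job; origin at the centre of its underside
- cassette_a: a 35 mm film cassette, a dark metal can 25 mm across and 50 mm high, standing; not part of the job; origin at the centre of its underside
- cassette_b: a second, identical film cassette, standing; not part of the job; origin at the centre of its underside
- squeegee: film squeegee tongs of steel and rubber, about 190 mm long and 26 mm high, lying; not part of the job; origin at the centre of its underside
- thermometer: a dial thermometer, 130 mm long with a 42 mm dial, lying in its clip; not part of the job; origin at the centre of its underside

How it is judged:
By the outcome, as a careful person would: the job done as asked, in the order asked, and still so for the second after the job is handed in, with the robot touching nothing.
It also fails if it takes over 58 s, if anything falls off the work surface, if the arm or the gripper's body presses on something with over 40 N, if the wrist force passes 120 N, or if a joint passes its speed limit or range.

### The arm

A 6-joint arm with a two-finger parallel gripper is mounted at the origin on the work surface. World frame = base frame: x ahead of the robot, y to its left, z up, the work surface at z = 0. Lengths are in m, angles in rad, forces in N, time in s.
With the tool pointing down it reaches from about 0.225 to 0.875 m from the base axis. Payload 3.4 kg.
Tool frame: the origin (TCP) lies between the finger pads; the fingertips stand 25 mm ahead of it and the grasp point (between the pads) lies 6 mm ahead of it (manip.tips_ahead is the distance from the TCP to the fingertips, in m); z points along the fingers, x is the direction in which the jaws open and shut, and the axes are right-handed (so a half turn about z gives the same grasp; the last joint's range is limited). The gripper opens to 85 mm and grips with 20 to 120 N. Pads are 22 mm wide; open, the fingers measure 114 mm over their backs; the gripper's body (76 mm by 85 mm) begins 54 mm behind the grasp point. The pads swing forward as they close: fully open they stand 13 mm farther back than shut.
Start: joints at [-1.434, 0.276, 1.505, -0, 1.361, -0.121], TCP at [0.147, -0.556, 0.256] pointing down, gripper open.
Joint ranges: [-2.89, 2.89], [-0.75, 2.08], [0.22, 2.7], [-1.18, 4.32], [0.11, 2.71], [-2.7, 2.7]. Speed limits (rad/s): [2.57, 2.57, 3.14, 3.14, 3.14, 3.14].

### API

Orientations are given as a unit quaternion [w, x, y, z].
In Python, from rig import manip gives the robot as it stands. The module is installed in compiled form; this text tells all that it offers.
- The arm moves only by the tool send_rows, never from a script. Its argument "plan" is a list of rows, each an object with "linear": the shift along the tool's x, y, z in m, a list of three; "delta_rot": the turn, a rotation vector about the tool's x, y, z in degrees, a list of three; "fingers": the finger opening in m, from 0 to 0.0854. A call has 1 to 12 rows; each row shifts and turns the pose as measured when the row begins, along the tool's axes as they then stand; what a row does not reach is not made up. A row lasts 1/12 s, in which the tool goes at most 41.7 mm and 7.16 degrees, less where a joint would pass 70% of its speed; a pose out of reach is approached as far as the arm can. A call with a gripper value outside its range is refused whole. The fingers move at their own pace and stop on an object; "force" is the grip in N (left out, the last holds). Time passes only in rows, so rows that do not move let the fingers close. It gives the time, the measured TCP pose, the force and the opening at its end, in the units of the state.
- manip.get_state(): the state, without advancing time (a new reading comes with each control period).
- manip.get_image(name): name is "scene" or "top"; returns the picture (420x560x3 uint8, red, green, blue); there is no depth.
- manip.camera_info(name): a dict with "K" (3x3 intrinsics, pixels), "dist" ([k1, k2, p1, p2, k3] as OpenCV has them; the pictures are not rectified), "rvec" (rotation vector, rad) and "tvec" (3), from world to camera coordinates, as OpenCV has them. Camera axes: x right, y down, z forward; pixel columns grow to the right and rows downward; lengths in m; the calibration is good to about 2 mm. A picture is of the moment at which its call begins. camera_info takes no time and is no camera call.
- manip.sign_off(): hands the job in, once; it reports no verdict.
Trained networks look in the newest picture that a camera, given by its name, has taken for a name from the list of things; names that differ only in an ending like _2 or _b are one class to them, and where a whole thing is asked for, a point or a joint stands for the part that bears it (a point fixed in the world has none). Each returns a list of dicts, best first, with "p" (0 to 1); they miss things now and then, are a little off and sometimes report something else, mostly with a low value. They report only what shows in the picture. A call takes as long as a camera call.
- manip.find_in(thing, camera): "extent" ([left, top, right, bottom] in pixels, round what is visible of it).
- manip.masks_of(thing, camera): "pixels" (420x560 bool, what is visible of it) and "extent" ([left, top, right, bottom] in pixels, round what is visible of it).
The state is a dict: "clock": time; "qpos": joint angles; "qd": joint speeds; "effort": joint torques, N m; "position": TCP position; "ee_rot": TCP orientation; "contact_force": force on the tool from outside, world axes, zero at the start; "moment": the same for the moment, N m; "width": finger opening in m.
Only numpy, scipy, OpenCV 4.12 (cv2) and the standard library are available. Lean on these libraries where they do the work, as an engineer would, in place of code of your own. Each camera call takes 0.05 s, during which the arm holds its last target. There are 200 camera calls.

## Working session

There is one attempt and no reset: what is moved stays moved. The work goes in short steps, Python scripts to look and compute and a tool call to move; the robot and the scene stay as the last step left them, time stands still between calls to the robot, and variables do not carry over. Pictures are saved under pics/ and viewed, about 8 in all and at most 12, crops included, and the job is handed in when it is done.

Besides the shell and the picture viewer there is one more tool, called after ">>>" as name(argument=value, ...) on one line, values as JSON. send_rows: Moves the arm, as the interface text tells. Its arguments: {"type":"object","properties":{"plan":{"type":"array","items":{"type":"object","properties":{"linear":{"type":"array","items":{"type":"number"}},"delta_rot":{"type":"array","items":{"type":"number"}},"fingers":{"type":"number"}}}},"force":{"type":"number"}},"required":["plan"]}

```bash
mkdir -p pics; python3 - <<'E'
from rig import manip
import cv2,numpy as np
for n in("scene","top"):
    im=manip.get_image(n); cv2.imwrite(f"pics/{n}0.png",im[:,:,::-1])
    c=manip.camera_info(n); print(n,c['K'],c['dist'],c['rvec'],c['tvec'])
    R=cv2.Rodrigues(np.array(c['rvec']))[0]; print("cam pos",-R.T@np.array(c['tvec']))
    for t in("column","reel_wide","reel_narrow","wide_collar","narrow_collar","column_tip"):
        print(t,[(round(d['p'],2),np.round(d['extent']).tolist()) for d in manip.find_in(t,n)][:3])
print(manip.get_state())
E
```

```text
scene [[446.58645736   0.         276.88190285]
 [  0.         446.58645736 210.21148853]
 [  0.           0.           1.        ]] [0.00997902 0.         0.         0.         0.        ] [ 0.78841355  2.70765626 -0.94529616] [ 0.44286143 -0.22133946  1.41604527]
cam pos [0.92079467 0.66155707 0.98223267]
column [(0.6, [238.0, 171.0, 268.0, 221.0])]
reel_wide [(0.78, [327.0, 258.0, 372.0, 308.0])]
reel_narrow [(0.58, [228.0, 134.0, 260.0, 165.0])]
wide_collar [(0.78, [327.0, 261.0, 372.0, 308.0])]
narrow_collar [(0.93, [228.0, 137.0, 260.0, 168.0])]
column_tip [(0.68, [237.0, 165.0, 269.0, 220.0])]
top [[461.87405318   0.         280.1496268 ]
 [  0.         461.87405318 206.92064164]
 [  0.           0.           1.        ]] [-0.0926379  0.         0.         0.         0.       ] [ 2.10681055 -2.16005987  0.22066088] [0.08439219 0.60001058 1.34311841]
cam pos [0.34467943 0.10166653 1.42897229]
column [(0.78, [306.0, 203.0, 336.0, 237.0])]
reel_wide [(0.88, [187.0, 223.0, 223.0, 257.0]), (0.64, [285.0, 130.0, 324.0, 171.0])]
reel_narrow [(0.73, [362.0, 223.0, 398.0, 259.0]), (0.2
[... 153 characters left out ...]
56, [307.0, 208.0, 339.0, 236.0])]
{'clock': 0.7, 'qpos': array([-1.43399924e+00,  2.75858211e-01,  1.50488793e+00,  2.67022507e-05,
        1.36067556e+00, -1.20971946e-01]), 'qd': array([ 0.00025816, -0.0004507 , -0.00058475,  0.0019756 , -0.00026974,
        0.00083218]), 'effort': array([-2.22556664e-03, -4.16511190e+01, -2.46046203e+01, -3.02157951e-04,
        1.50914107e-04,  9.21307532e-06]), 'position': array([ 0.14660587, -0.55603822,  0.25635668]), 'ee_rot': array([ 5.06539167e-05,  7.92123265e-01, -6.10361144e-01,  7.00761978e-05]), 'contact_force': array([0.29704406, 0.51907883, 0.7176484 ]), 'moment': array([ 0.04823216, -0.00169608,  0.01581207]), 'width': 0.08551765141529796}
```

```bash
python3 - <<'E'
import cv2
t=cv2.imread("pics/top0.png")[110:280,160:420]; s=cv2.imread("pics/scene0.png")
cv2.imwrite("pics/t1.png",cv2.resize(t,None,fx=3,fy=3,interpolation=cv2.INTER_CUBIC))
cv2.imwrite("pics/s1.png",cv2.resize(s[110:330,170:450],None,fx=2.7,fy=2.7,interpolation=cv2.INTER_CUBIC))
E
```

```text
(no output)
```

View pics/t1.png

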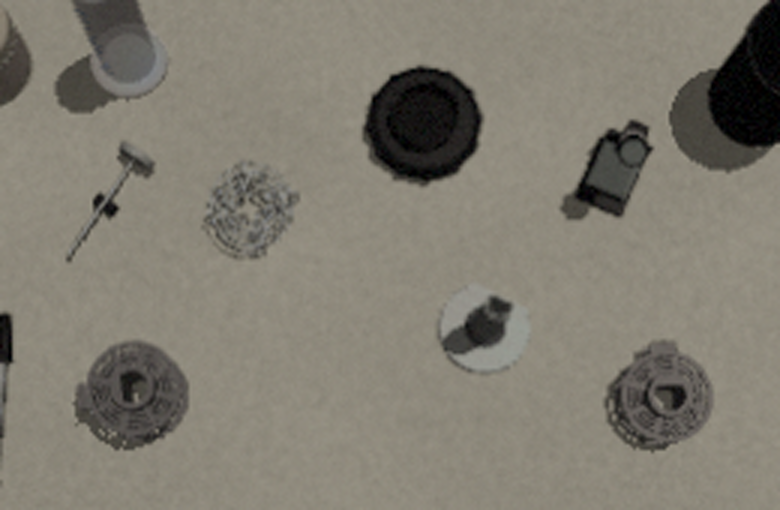

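View pics/s1.png

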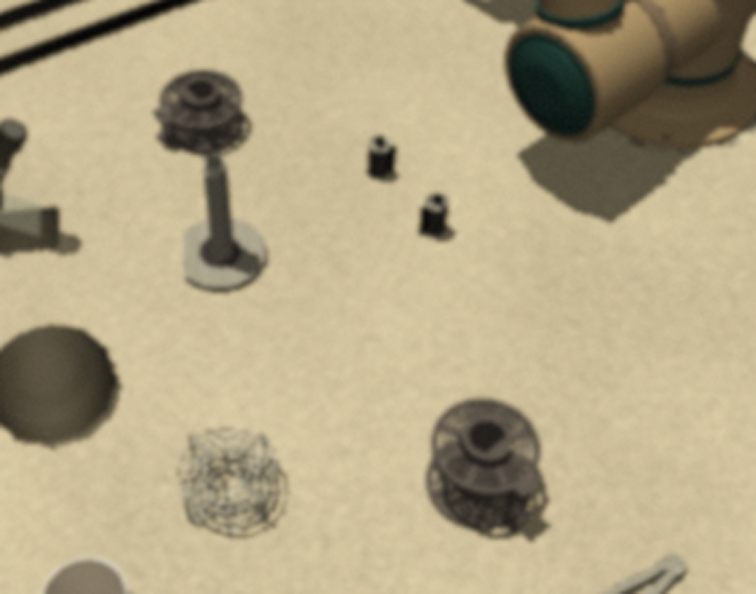

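```bash
cat > fit.py <<'E'
import cv2,numpy as np
from rig import manip
from scipy.optimize import minimize
S=4
CAM={n:manip.camera_info(n) for n in("scene","top")}
def proj(P,n):
    c=CAM[n]; return cv2.projectPoints(np.asarray(P,float).reshape(-1,1,3),np.array(c['rvec']),np.array(c['tvec']),np.array(c['K']),np.array(c['dist']))[0].reshape(-1,2)
def back(uv,z,n):
    c=CAM[n]; R=cv2.Rodrigues(np.array(c['rvec']))[0]; C=-R.T@np.array(c['tvec'])
    p=cv2.undistortPoints(np.array(uv,float).reshape(1,1,2),np.array(c['K']),np.array(c['dist'])).ravel()
    d=R.T@np.r_[p,1]; return C+d*(z-C[2])/d[2]
A=np.linspace(0,2*np.pi,72,endpoint=False)
def prism(xy,z0,z1): return np.vstack([np.c_[xy,np.full(len(xy),z)] for z in(z0,z1)])
def disc(r,cut=9): return np.c_[np.minimum(r*np.cos(A),cut),r*np.sin(A)]
EAR=np.array([[.02,-.013],[.056,-.013],[.056,.013],[.02,.013]])
def reel(h): return [prism(disc(.047),0,.004),prism(EAR,0,.004),prism(disc(.047),h-.004,h),prism(EAR,h-.004,h),prism(disc(.022),0,h+.012)]
MODEL=dict(column=[prism(disc(.048,.038),0,.008),prism(disc(.0145,.0085),.008,.136),prism(disc(.0115,.0055),.136,.142)],
 reel_wide=reel(.070),reel_narrow=reel(.042))
def sil(m,q,n,z0=0):
    im=np.zeros((420*S,560*S),np.uint8); c,s=np.cos(q[2]),np.sin(q[2])
    for P in MODEL[m]:
        W=P.copy(); W[:,0]=q[0]+c*P[:,0]-s*P[:,1]; W[:,1]=q[1]+s*P[:,0]+c*P[:,1]; W[:,2]+=z0
        h=cv2.convexHull(np.float32((proj(W,n)+.5)*S)); cv2.fillConvexPoly(im,np.round(h).astype(np.int32),1)
    return im
def clean(mask):
    m=cv2.morphologyEx(mask.astype(np.uint8),cv2.MORPH_CLOSE,np.ones((3,3)))
    cs=cv2.findContours(m,cv2.RETR_EXTERNAL,cv2.CHAIN_APPROX_NONE)[0]; o=np.zeros_like(m)
    cv2.drawContours(o,[max(cs,key=cv2.contourArea)],-1,1,-1)
    return cv2.resize(o,None,fx=S,fy=S,interpolation=cv2.INTER_NEAREST)
def fit(m,masks,q0,yaws,z0=0):
    def iou(q,n,M): s=sil(m,q,n,z0); return (s&M).sum()/max(1,(s|M).sum())
    f=lambda q:sum(1-iou(q,n,M) for n,M in masks.items())/len(masks)
    p=minimize(lambda v:min(f([v[0],v[1],a]) for a in(0,2.1,4.2)),q0,method="Nelder-Mead",options=dict(initial_simplex=np.array(q0)+[[0,0],[.01,0],[0,.01]],xatol=1e-3,fatol=1e-3,maxiter=25)).x
    sc=sorted((f([*p,a]),a) for a in yaws); r=[]
    for c,a in sc[:3]:
        o=minimize(f,[*p,a],method="Nelder-Mead",options=dict(initial_simplex=np.array([*p,a])+[[0,0,0],[.004,0,0],[0,.004,0],[0,0,.2]],xatol=2e-4,fatol=1e-4,maxiter=70)); r.append((o.fun,o.x))
    return sorted(r,key=lambda t:t[0])
E
cat > a.py <<'E'
from fit import *
ims={n:manip.get_image(n) for n in CAM}
out={}
for m,q0 in(("column",(322,225)),("reel_wide",(205,242)),("reel_narrow",(381,242))):
    masks={}
    for n in CAM:
        r=manip.masks_of(m,n); print(m,n,[(round(d['p'],2),np.round(d['extent']).tolist()) for d in r[:2]])
        if r: masks[n]=clean(r[0]['pixels'])
    b=back(q0,.02,"top")[:2]
    out[m]=masks
    for sub in (masks,{k:v for k,v in masks.items() if k=="top"},{k:v for k,v in masks.items() if k=="scene"}):
        for c,q in fit(m,sub,b,np.arange(0,6.28,.35))[:2]: print("  ",list(sub),round(c,3),np.round(q[:2],4),round(np.degrees(q[2])%360,1))
    for n,M in masks.items():
        cs=cv2.findContours(M,cv2.RETR_EXTERNAL,cv2.CHAIN_APPROX_NONE)[0]
        out[m+n]=cs
import pickle; pickle.dump((ims,out),open("a.pkl","wb"))
E
python3 a.py
```

```text
column scene [(0.91, [238.0, 168.0, 267.0, 222.0]), (0.37, [354.0, 314.0, 424.0, 376.0])]
column top [(0.57, [307.0, 205.0, 334.0, 233.0])]
   ['scene', 'top'] 0.051 [ 0.5733 -0.0603] 333.3
   ['scene', 'top'] 0.051 [ 0.5734 -0.06  ] 333.0
   ['top'] 0.058 [ 0.5733 -0.0601] 329.0
   ['top'] 0.059 [ 0.5733 -0.0602] 328.5
   ['scene'] 0.042 [ 0.5734 -0.06  ] 334.7
   ['scene'] 0.042 [ 0.5735 -0.06  ] 333.2
reel_wide scene [(0.6, [326.0, 259.0, 370.0, 304.0]), (0.53, [236.0, 166.0, 266.0, 221.0])]
reel_wide top [(0.93, [191.0, 221.0, 222.0, 259.0]), (0.47, [190.0, 157.0, 209.0, 181.0])]
   ['scene', 'top'] 0.055 [0.5104 0.2972] 98.3
   ['scene', 'top'] 0.056 [0.5103 0.2971] 97.9
   ['top'] 0.066 [0.5105 0.2973] 101.1
   ['top'] 0.066 [0.5102 0.297 ] 97.9
   ['scene'] 0.044 [0.5104 0.2971] 99.8
   ['scene'] 0.045 [0.5106 0.2973] 99.4
reel_narrow scene [(0.78, [230.0, 135.0, 256.0, 167.0])]
reel_narrow top [(0.7, [364.0, 223.0, 396.0, 256.0])]
   ['scene', 'top'] 0.061 [ 0.4928 -0.2383] 2.7
   ['scene', 'top'] 0.062 [ 0.4925 -0.2382] 2.3
   ['top'] 0.079 [ 0.4919 -0.2367] 0.4
   ['top'] 0.081 [ 0.4916 -0.2367] 359.2
   ['scene'] 0.039 [ 0.4929 -0.2385] 2.5
   ['scene'] 0.039 [ 0.493  -0.2388] 3.1
```

>>> send_rows(plan=[{"linear":[0,0,0],"delta_rot":[0,0,-7],"fingers":0.065},{"linear":[0,0,0],"delta_rot":[0,0,-7],"fingers":0.065},{"linear":[0,0,0],"delta_rot":[0,0,-7],"fingers":0.065},{"linear":[0,0,0],"delta_rot":[0,0,-7],"fingers":0.065},{"linear":[0,0,0],"delta_rot":[0,0,-7],"fingers":0.065},{"linear":[0,0,0],"delta_rot":[0,0,-7],"fingers":0.065},{"linear":[0,0,0],"delta_rot":[0,0,-7],"fingers":0.065},{"linear":[0,0,0],"delta_rot":[0,0,-7],"fingers":0.065},{"linear":[0,0,0],"delta_rot":[0,0,-7],"fingers":0.065},{"linear":[0,0,0],"delta_rot":[0,0,-7],"fingers":0.065},{"linear":[0,0,0],"delta_rot":[0,0,-5.2],"fingers":0.065}], force=50)

```text
clock: 2.02
position: [0.1466, -0.556, 0.2563]
ee_rot: [0.0, 1.0, 0.018, 0.0]
contact_force: [-0.4, 0.2, 0.4]
width: 0.0649
```

```bash
cat > go.py <<'E'
# usage: go.py x y z yaw  -> remaining tool-frame shift (mm) and turn about tool z (deg)
import sys,numpy as np
from rig import manip
from scipy.spatial.transform import Rotation as R
s=manip.get_state(); w,x,y,z=s['ee_rot']; r=R.from_quat([x,y,z,w]); X=r.apply([1,0,0]); Z=r.apply([0,0,1])
t=np.array([float(v) for v in sys.argv[1:4]]); th=np.degrees(np.arctan2(X[1],X[0]))
print("clock",round(s['clock'],2),"pos",np.round(s['position'],4),"yaw",round(th,2),"tilt",np.round(np.degrees(np.arccos(-Z[2])),2),"F",np.round(s['contact_force'],1),"M",np.round(s['moment'],2),"w",round(s['width'],4),"tips",manip.tips_ahead,"q6",round(np.degrees(s['qpos'][5]),1))
print("shift mm",np.round(r.inv().apply(t-s['position'])*1e3,1),"turn",round((th-float(sys.argv[4])+180)%360-180,2))
E
python3 go.py .5104 .2972 .2564 0
```

```text
clock 2.02 pos [ 0.1466 -0.556   0.2563] yaw 2.06 tilt 0.01 F [-0.4  0.2  0.4] M [ 0.02 -0.05  0.02] w 0.0649 tips 0.025 q6 -84.2
shift mm [ 3.942e+02 -8.396e+02 -1.000e-01] turn 2.06
```

>>> send_rows(plan=[{"linear":[0.0164,-0.035,0],"fingers":0.065},{"linear":[0.0164,-0.035,0],"fingers":0.065},{"linear":[0.0164,-0.035,0],"fingers":0.065},{"linear":[0.0164,-0.035,0],"fingers":0.065},{"linear":[0.0164,-0.035,0],"fingers":0.065},{"linear":[0.0164,-0.035,0],"fingers":0.065},{"linear":[0.0164,-0.035,0],"fingers":0.065},{"linear":[0.0164,-0.035,0],"fingers":0.065},{"linear":[0.0164,-0.035,0],"fingers":0.065},{"linear":[0.0164,-0.035,0],"fingers":0.065},{"linear":[0.0164,-0.035,0],"fingers":0.065},{"linear":[0.0164,-0.035,0],"fingers":0.065}])

```text
$.plan[0]: bad value
```

```bash
python3 go.py .5104 .2972 .2564 0
```

```text
clock 2.02 pos [ 0.1466 -0.556   0.2563] yaw 2.06 tilt 0.01 F [-0.4  0.2  0.4] M [ 0.02 -0.05  0.02] w 0.0649 tips 0.025 q6 -84.2
shift mm [ 3.942e+02 -8.396e+02 -1.000e-01] turn 2.06
```

All fields are required in each row.

>>> send_rows(plan=[{"linear":[0.0164,-0.035,0],"delta_rot":[0,0,0],"fingers":0.065},{"linear":[0.0164,-0.035,0],"delta_rot":[0,0,0],"fingers":0.065},{"linear":[0.0164,-0.035,0],"delta_rot":[0,0,0],"fingers":0.065},{"linear":[0.0164,-0.035,0],"delta_rot":[0,0,0],"fingers":0.065},{"linear":[0.0164,-0.035,0],"delta_rot":[0,0,0],"fingers":0.065},{"linear":[0.0164,-0.035,0],"delta_rot":[0,0,0],"fingers":0.065},{"linear":[0.0164,-0.035,0],"delta_rot":[0,0,0],"fingers":0.065},{"linear":[0.0164,-0.035,0],"delta_rot":[0,0,0],"fingers":0.065},{"linear":[0.0164,-0.035,0],"delta_rot":[0,0,0],"fingers":0.065},{"linear":[0.0164,-0.035,0],"delta_rot":[0,0,0],"fingers":0.065},{"linear":[0.0164,-0.035,0],"delta_rot":[0,0,0],"fingers":0.065},{"linear":[0.0164,-0.035,0],"delta_rot":[0,0,0],"fingers":0.065}])

```text
clock: 3.02
position: [0.3314, -0.1207, 0.2535]
ee_rot: [0.005, 1.0, 0.011, 0.003]
contact_force: [0.4, -1.1, -0.1]
width: 0.0651
```

```bash
python3 go.py .5104 .2972 .2564 0
```

```text
clock 3.02 pos [ 0.3314 -0.1207  0.2535] yaw 1.3 tilt 0.6 F [ 0.4 -1.1 -0.1] M [ 0.03 -0.06  0.05] w 0.0651 tips 0.025 q6 -32.3
shift mm [ 188.5 -413.7   -5.8] turn 1.3
```

>>> send_rows(plan=[{"linear":[0.0164,-0.036,0],"delta_rot":[0,0,0],"fingers":0.065},{"linear":[0.0164,-0.036,0],"delta_rot":[0,0,0],"fingers":0.065},{"linear":[0.0164,-0.036,0],"delta_rot":[0,0,0],"fingers":0.065},{"linear":[0.0164,-0.036,0],"delta_rot":[0,0,0],"fingers":0.065},{"linear":[0.0164,-0.036,0],"delta_rot":[0,0,0],"fingers":0.065},{"linear":[0.0164,-0.036,0],"delta_rot":[0,0,0],"fingers":0.065},{"linear":[0.0164,-0.036,0],"delta_rot":[0,0,0],"fingers":0.065},{"linear":[0.0164,-0.036,0],"delta_rot":[0,0,0],"fingers":0.065},{"linear":[0.0164,-0.036,0],"delta_rot":[0,0,0],"fingers":0.065},{"linear":[0.0164,-0.036,0],"delta_rot":[0,0,0],"fingers":0.065},{"linear":[0.016,-0.036,0],"delta_rot":[0,0,0],"fingers":0.065},{"linear":[0,0,0],"delta_rot":[0,0,0],"fingers":0.065}])

```text
clock: 4.02
position: [0.5076, 0.3094, 0.2537]
ee_rot: [0.004, 1.0, 0.016, 0.01]
contact_force: [-0.7, 0.5, 0.6]
width: 0.0648
```

```bash
python3 go.py .5104 .2972 .2564 0
```

```text
clock 4.02 pos [0.5076 0.3094 0.2537] yaw 1.83 tilt 1.24 F [-0.7  0.5  0.6] M [0.01 0.03 0.  ] w 0.0648 tips 0.025 q6 23.5
shift mm [ 2.5 12.3 -2.6] turn 1.83
```

```bash
cat >> go.py <<'E'
a=np.radians(float(sys.argv[4])); T=R.from_matrix(np.array([[np.cos(a),np.sin(a),0],[np.sin(a),-np.cos(a),0],[0,0,-1]]))
print("rotvec deg",np.round((r.inv()*T).as_rotvec(degrees=True),2))
E
python3 go.py .5104 .2972 .2564 0|tail -1
```

```text
rotvec deg [ 0.44 -1.16  1.82]
```

>>> send_rows(plan=[{"linear":[0.0025,0.0123,0],"delta_rot":[0.44,-1.16,1.8],"fingers":0.065},{"linear":[0,0,0.03],"delta_rot":[0,0,0],"fingers":0.065},{"linear":[0,0,0.035],"delta_rot":[0,0,0],"fingers":0.065},{"linear":[0,0,0.035],"delta_rot":[0,0,0],"fingers":0.065},{"linear":[0,0,0.02],"delta_rot":[0,0,0],"fingers":0.065},{"linear":[0,0,0],"delta_rot":[0,0,0],"fingers":0.065}])

```text
clock: 4.52
position: [0.5134, 0.294, 0.1322]
ee_rot: [-0.0, 1.0, -0.002, 0.002]
contact_force: [-0.1, 1.2, 0.2]
width: 0.0649
```

```bash
python3 go.py .5104 .2972 .099 0; python3 -c "
from rig import manip;import cv2
cv2.imwrite('pics/w2.png',cv2.resize(manip.get_image('scene')[200:340,280:440],None,fx=4,fy=4,interpolation=cv2.INTER_CUBIC)[:,:,::-1])"
```

```text
clock 4.52 pos [0.5134 0.294  0.1322] yaw -0.2 tilt 0.19 F [-0.1  1.2  0.2] M [-0.02  0.04 -0.  ] w 0.0649 tips 0.025 q6 23.3
shift mm [-3.1 -3.2 33.2] turn -0.2
rotvec deg [-0.05 -0.18 -0.2 ]
```

View pics/w2.png

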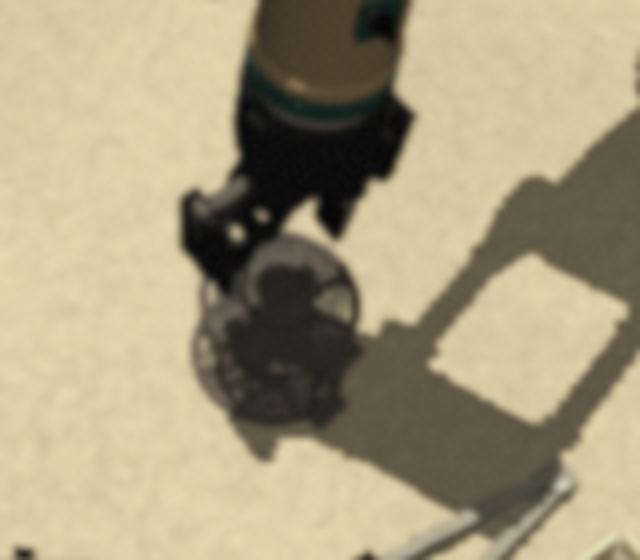

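>>> send_rows(plan=[{"linear":[-0.003,-0.003,0.012],"delta_rot":[0,0,0],"fingers":0.065},{"linear":[0,0,0.012],"delta_rot":[0,0,0],"fingers":0.065},{"linear":[0,0,0.006],"delta_rot":[0,0,0],"fingers":0.065},{"linear":[0,0,0],"delta_rot":[0,0,0],"fingers":0.065},{"linear":[0,0,0],"delta_rot":[0,0,0],"fingers":0.065}])

```text
clock: 4.98
position: [0.5162, 0.2941, 0.1113]
ee_rot: [-0.003, 1.0, -0.005, 0.008]
contact_force: [-0.5, -0.4, 0.3]
width: 0.065
```

```bash
python3 go.py .5104 .2972 .099 0
```

```text
clock 4.98 pos [0.5162 0.2941 0.1113] yaw -0.6 tilt 0.91 F [-0.5 -0.4  0.3] M [ 0. -0.  0.] w 0.065 tips 0.025 q6 23.6
shift mm [-6.  -3.  12.2] turn -0.6
rotvec deg [-0.3  -0.86 -0.6 ]
```

>>> send_rows(plan=[{"linear":[-0.006,-0.003,0.005],"delta_rot":[-0.3,-0.9,-0.6],"fingers":0.065},{"linear":[0,0,0.005],"delta_rot":[0,0,0],"fingers":0.065},{"linear":[0,0,0],"delta_rot":[0,0,0],"fingers":0.065}])

```text
clock: 5.23
position: [0.5119, 0.2977, 0.1043]
ee_rot: [-0.001, 1.0, -0.0, 0.002]
contact_force: [-0.7, -0.1, -0.1]
width: 0.0651
```

```bash
python3 go.py .5104 .2972 .099 0
```

```text
clock 5.23 pos [0.5119 0.2977 0.1043] yaw -0.0 tilt 0.25 F [-0.7 -0.1 -0.1] M [ 0.07  0.02 -0.  ] w 0.0651 tips 0.025 q6 23.4
shift mm [-1.5  0.5  5.2] turn -0.0
rotvec deg [-0.12 -0.21 -0.  ]
```

>>> send_rows(plan=[{"linear":[-0.0015,0,0.004],"delta_rot":[-0.1,-0.2,0],"fingers":0.065},{"linear":[0,0,0.001],"delta_rot":[0,0,0],"fingers":0.06},{"linear":[0,0,0],"delta_rot":[0,0,0],"fingers":0.035},{"linear":[0,0,0],"delta_rot":[0,0,0],"fingers":0.035},{"linear":[0,0,0],"delta_rot":[0,0,0],"fingers":0.035},{"linear":[0,0,0],"delta_rot":[0,0,0],"fingers":0.035},{"linear":[0,0,0],"delta_rot":[0,0,0],"fingers":0.035}], force=50)

```text
clock: 5.82
position: [0.51, 0.2984, 0.0998]
ee_rot: [-0.0, 1.0, 0.001, 0.0]
contact_force: [1.4, -0.4, -0.2]
width: 0.0415
```

```bash
python3 go.py .5104 .2972 .099 0
```

```text
clock 5.82 pos [0.51   0.2984 0.0998] yaw 0.07 tilt 0.03 F [ 1.4 -0.4 -0.2] M [-0.04  0.01  0.05] w 0.0415 tips 0.025 q6 23.5
shift mm [0.4 1.2 0.8] turn 0.07
rotvec deg [-0.02 -0.02  0.07]
```

>>> send_rows(plan=[{"linear":[0,0,0],"delta_rot":[0,0,0],"fingers":0.035},{"linear":[0,0,0],"delta_rot":[0,0,0],"fingers":0.035},{"linear":[0,0,-0.01],"delta_rot":[0,0,0],"fingers":0.035},{"linear":[0,0,-0.02],"delta_rot":[0,0,0],"fingers":0.035},{"linear":[0,0,0],"delta_rot":[0,0,0],"fingers":0.035}])

```text
clock: 6.23
position: [0.5089, 0.2979, 0.1297]
ee_rot: [0.001, 1.0, 0.001, -0.002]
contact_force: [0.2, 0.7, -1.4]
width: 0.0417
```

```bash
python3 go.py .5104 .2972 .270 0; python3 -c "
from rig import manip;import cv2
cv2.imwrite('pics/w3.png',cv2.resize(manip.get_image('scene')[200:340,280:440],None,fx=4,fy=4,interpolation=cv2.INTER_CUBIC)[:,:,::-1])"
```

```text
clock 6.23 pos [0.5089 0.2979 0.1297] yaw 0.06 tilt 0.22 F [ 0.2  0.7 -1.4] M [ 0.01 -0.08  0.05] w 0.0417 tips 0.025 q6 23.5
shift mm [   0.9    0.9 -140.3] turn 0.06
rotvec deg [0.07 0.21 0.06]
```

View pics/w3.png

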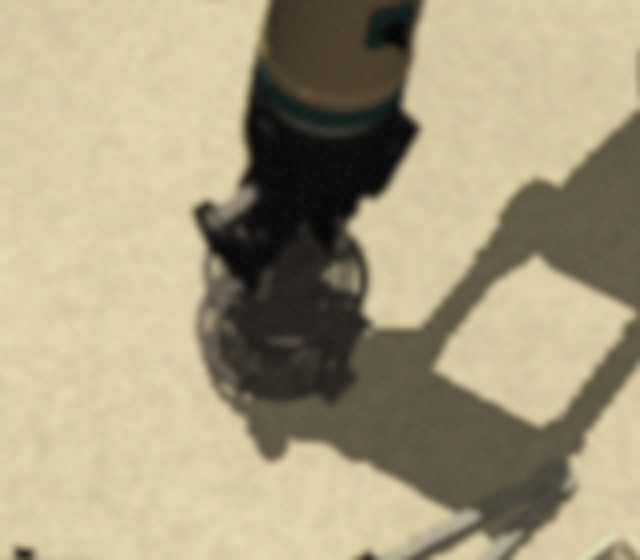

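>>> send_rows(plan=[{"linear":[0,0,-0.015],"delta_rot":[0,0,7],"fingers":0.035},{"linear":[0,0,-0.015],"delta_rot":[0,0,7],"fingers":0.035},{"linear":[0,0,-0.015],"delta_rot":[0,0,7],"fingers":0.035},{"linear":[0,0,-0.015],"delta_rot":[0,0,7],"fingers":0.035},{"linear":[0,0,-0.015],"delta_rot":[0,0,7],"fingers":0.035},{"linear":[0,0,-0.015],"delta_rot":[0,0,7],"fingers":0.035},{"linear":[0,0,-0.015],"delta_rot":[0,0,7],"fingers":0.035},{"linear":[0,0,-0.015],"delta_rot":[0,0,7],"fingers":0.035},{"linear":[0,0,-0.015],"delta_rot":[0,0,7],"fingers":0.035},{"linear":[0,0,-0.01],"delta_rot":[0,0,7],"fingers":0.035},{"linear":[0,0,0],"delta_rot":[0,0,7],"fingers":0.035},{"linear":[0,0,0],"delta_rot":[0,0,7],"fingers":0.035}])

```text
clock: 7.28
position: [0.504, 0.2956, 0.2675]
ee_rot: [0.013, 0.731, -0.682, -0.006]
contact_force: [-0.2, 0.9, -2.1]
width: 0.0415
```

>>> send_rows(plan=[{"linear":[0,0,0],"delta_rot":[0,0,7],"fingers":0.035},{"linear":[0,0,0],"delta_rot":[0,0,7],"fingers":0.035},{"linear":[0,0,0],"delta_rot":[0,0,7],"fingers":0.035},{"linear":[0,0,0],"delta_rot":[0,0,7],"fingers":0.035},{"linear":[0,0,0],"delta_rot":[0,0,7],"fingers":0.035},{"linear":[0,0,0],"delta_rot":[0,0,4],"fingers":0.035},{"linear":[0,0,0],"delta_rot":[0,0,0],"fingers":0.035}])

```text
clock: 7.87
position: [0.5015, 0.2944, 0.2604]
ee_rot: [-0.019, -0.452, 0.892, 0.002]
contact_force: [-0.1, -0.5, -1.3]
width: 0.0415
```

```bash
python3 go.py .5733 -.0602 .270 -125.1
```

```text
clock 7.87 pos [0.5015 0.2944 0.2604] yaw -126.2 tilt 2.18 F [-0.1 -0.5 -1.3] M [ 0.01 -0.01 -0.  ] w 0.0415 tips 0.025 q6 149.7
shift mm [ 243.9 -267.3   -7. ] turn -1.1
rotvec deg [ 1.16 -1.84 -1.12]
```

>>> send_rows(plan=[{"linear":[0,0,-0.01],"delta_rot":[1.2,-1.8,-1.1],"fingers":0.035},{"linear":[0.021,-0.023,-0.002],"delta_rot":[0,0,0],"fingers":0.035},{"linear":[0.021,-0.023,-0.001],"delta_rot":[0,0,0],"fingers":0.035},{"linear":[0.021,-0.023,0],"delta_rot":[0,0,0],"fingers":0.035},{"linear":[0.021,-0.023,0],"delta_rot":[0,0,0],"fingers":0.035},{"linear":[0.021,-0.023,0],"delta_rot":[0,0,0],"fingers":0.035},{"linear":[0.021,-0.023,0],"delta_rot":[0,0,0],"fingers":0.035},{"linear":[0.021,-0.023,0],"delta_rot":[0,0,0],"fingers":0.035},{"linear":[0.021,-0.023,0],"delta_rot":[0,0,0],"fingers":0.035},{"linear":[0.021,-0.023,0],"delta_rot":[0,0,0],"fingers":0.035},{"linear":[0.021,-0.023,0],"delta_rot":[0,0,0],"fingers":0.035},{"linear":[0.01,-0.012,0],"delta_rot":[0,0,0],"fingers":0.035}])

```text
clock: 8.87
position: [0.5787, -0.0317, 0.2769]
ee_rot: [0.009, -0.481, 0.877, -0.004]
contact_force: [-0.3, 0.5, -1.8]
width: 0.0416
```

```bash
python3 go.py .5743 -.0609 .260 -125.1
```

```text
clock 8.87 pos [ 0.5787 -0.0317  0.2769] yaw -122.46 tilt 1.09 F [-0.3  0.5 -1.8] M [-0.   -0.01  0.  ] w 0.0416 tips 0.025 q6 112.2
shift mm [ 27.2 -11.7  16.8] turn 2.64
rotvec deg [-0.85  0.67  2.64]
```

>>> send_rows(plan=[{"linear":[0.012,-0.005,0],"delta_rot":[-0.8,0.7,2.6],"fingers":0.035},{"linear":[0.009,-0.004,0.003],"delta_rot":[0,0,0],"fingers":0.035},{"linear":[0,0,0.002],"delta_rot":[0,0,0],"fingers":0.035},{"linear":[0,0,0],"delta_rot":[0,0,0],"fingers":0.035}])

```text
clock: 9.2
position: [0.5738, -0.0589, 0.2724]
ee_rot: [0.0, -0.46, 0.888, -0.002]
contact_force: [-0.3, 0.8, -2.0]
width: 0.0413
```

```bash
python3 go.py .5743 -.0609 .260 -125.1
```

```text
clock 9.2 pos [ 0.5738 -0.0589  0.2724] yaw -125.28 tilt 0.19 F [-0.3  0.8 -2. ] M [ 0.04  0.02 -0.02] w 0.0413 tips 0.025 q6 112.6
shift mm [ 1.3 -1.5 12.4] turn -0.18
rotvec deg [-0.19 -0.05 -0.18]
```

```bash
cat > b.py <<'E'
import sys
from fit import *
m,x,y,yaw,z0=sys.argv[1],*map(float,sys.argv[2:6]); yaw=np.radians(yaw)
tiles=[]
for n in CAM:
    im=manip.get_image(n)[:,:,::-1]; r=manip.masks_of(m,n); print(n,[(round(d['p'],2),np.round(d['extent']).tolist()) for d in r[:2]])
    r=[d for d in r if abs(np.array(d['extent']).reshape(2,2).mean(0)-proj([[x,y,z0+.03]],n)[0]).max()<20]
    if r:
        for c,q in fit(m,{n:clean(r[0]['pixels'])},(x,y),yaw+np.radians([-20,-10,0,10,20]),z0)[:2]: print(n,round(c,3),np.round(q[:2],4),round(np.degrees(q[2]),1))
    big=cv2.resize(im,None,fx=S,fy=S,interpolation=cv2.INTER_CUBIC); 
    for mm,q,z,col in((m,(x,y,yaw),z0,(0,0,255)),("column",(.5733,-.0602,np.radians(-26.7)),0,(0,255,0))):
        cs=cv2.findContours(sil(mm,q,n,z),cv2.RETR_EXTERNAL,cv2.CHAIN_APPROX_NONE)[0]; cv2.drawContours(big,cs,-1,col,1)
    u,v=(proj([[x,y,z0*.7]],n)[0]*S).astype(int); tiles.append(big[max(v-250,0):v+250,max(u-190,0):u+190][:500,:380])
h=min(t.shape[0] for t in tiles); cv2.imwrite(sys.argv[6],np.hstack([t[:h] for t in tiles]))
E
python3 b.py reel_wide .5733 -.0592 -26.9 .1726 pics/w4.png
```

```text
scene [(0.67, [220.0, 132.0, 265.0, 177.0])]
scene 0.188 [ 0.5753 -0.0587] -27.7
scene 0.188 [ 0.5753 -0.0586] -27.6
top [(0.75, [314.0, 193.0, 345.0, 226.0])]
top 0.772 [ 0.5565 -0.0501] -35.4
top 0.773 [ 0.5577 -0.0507] -8.8
```

View pics/w4.png

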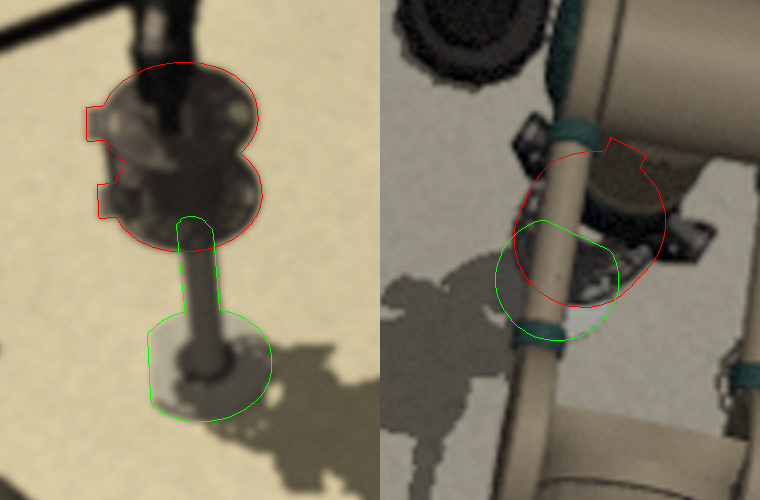

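>>> send_rows(plan=[{"linear":[0.001,-0.0015,0.008],"delta_rot":[-0.2,0,0],"fingers":0.035},{"linear":[0,0,0.008],"delta_rot":[0,0,0],"fingers":0.035},{"linear":[0,0,0.004],"delta_rot":[0,0,0],"fingers":0.035},{"linear":[0,0,0],"delta_rot":[0,0,0],"fingers":0.035},{"linear":[0,0,0],"delta_rot":[0,0,0],"fingers":0.035}])

```text
clock: 9.82
position: [0.5747, -0.0568, 0.2505]
ee_rot: [-0.0, -0.462, 0.887, 0.0]
contact_force: [0.5, 0.2, -2.3]
width: 0.0414
```

```bash
python3 go.py .5743 -.0609 .248 -125.1
```

```text
clock 9.82 pos [ 0.5747 -0.0568  0.2505] yaw -124.92 tilt 0.03 F [ 0.5  0.2 -2.3] M [0.01 0.01 0.05] w 0.0414 tips 0.025 q6 112.4
shift mm [ 3.6 -2.   2.5] turn 0.18
rotvec deg [ 0.03 -0.01  0.18]
```

>>> send_rows(plan=[{"linear":[0.0035,-0.002,0],"delta_rot":[0,0,0.2],"fingers":0.035},{"linear":[0,0,0],"delta_rot":[0,0,0],"fingers":0.035},{"linear":[0,0,0],"delta_rot":[0,0,0],"fingers":0.035}])

```text
clock: 10.07
position: [0.5743, -0.061, 0.2502]
ee_rot: [-0.0, -0.461, 0.887, 0.0]
contact_force: [0.4, -0.2, -2.2]
width: 0.0417
```

```bash
python3 go.py .5743 -.0609 .2348 -125.1
```

```text
clock 10.07 pos [ 0.5743 -0.061   0.2502] yaw -125.11 tilt 0.07 F [ 0.4 -0.2 -2.2] M [-0.04 -0.01  0.01] w 0.0417 tips 0.025 q6 112.1
shift mm [-0.1  0.  15.4] turn -0.01
rotvec deg [ 0.06 -0.02 -0.01]
```

>>> send_rows(plan=[{"linear":[0,0,0.003],"delta_rot":[0,0,0],"fingers":0.035},{"linear":[0,0,0.003],"delta_rot":[0,0,0],"fingers":0.035},{"linear":[0,0,0.003],"delta_rot":[0,0,0],"fingers":0.035},{"linear":[0,0,0],"delta_rot":[0,0,0],"fingers":0.035},{"linear":[0,0,0],"delta_rot":[0,0,0],"fingers":0.035}])

```text
clock: 10.48
position: [0.5746, -0.0615, 0.2409]
ee_rot: [0.0, -0.461, 0.888, -0.0]
contact_force: [-0.6, 0.2, -2.1]
width: 0.0412
```

```bash
python3 go.py .5743 -.0609 .2348 -125.1
```

```text
clock 10.48 pos [ 0.5746 -0.0615  0.2409] yaw -125.16 tilt 0.01 F [-0.6  0.2 -2.1] M [0.01 0.05 0.1 ] w 0.0412 tips 0.025 q6 112.1
shift mm [-0.3  0.6  6.1] turn -0.06
rotvec deg [-0.01  0.01 -0.06]
```

>>> send_rows(plan=[{"linear":[-0.0003,0.0006,0.002],"delta_rot":[0,0,0],"fingers":0.035},{"linear":[0,0,0.002],"delta_rot":[0,0,0],"fingers":0.035},{"linear":[0,0,0.002],"delta_rot":[0,0,0],"fingers":0.035},{"linear":[0,0,0.001],"delta_rot":[0,0,0],"fingers":0.035},{"linear":[0,0,0],"delta_rot":[0,0,0],"fingers":0.035},{"linear":[0,0,0],"delta_rot":[0,0,0],"fingers":0.035}])

```text
clock: 10.98
position: [0.574, -0.0607, 0.2331]
ee_rot: [-0.0, -0.461, 0.888, 0.0]
contact_force: [-0.8, 0.0, -1.8]
width: 0.0417
```

```bash
python3 go.py .5743 -.0609 .2288 -125.1
```

```text
clock 10.98 pos [ 0.574  -0.0607  0.2331] yaw -125.15 tilt 0.03 F [-0.8  0.  -1.8] M [-0.03  0.05  0.03] w 0.0417 tips 0.025 q6 112.2
shift mm [-0.1 -0.4  4.3] turn -0.05
rotvec deg [ 0.02 -0.01 -0.05]
```

>>> send_rows(plan=[{"linear":[0,0,0.003],"delta_rot":[0,0,0],"fingers":0.035},{"linear":[0,0,0.003],"delta_rot":[0,0,0],"fingers":0.035},{"linear":[0,0,0.003],"delta_rot":[0,0,0],"fingers":0.035},{"linear":[0,0,0.003],"delta_rot":[0,0,0],"fingers":0.035},{"linear":[0,0,0.003],"delta_rot":[0,0,0],"fingers":0.035},{"linear":[0,0,0],"delta_rot":[0,0,0],"fingers":0.035},{"linear":[0,0,0],"delta_rot":[0,0,0],"fingers":0.035}])

```text
clock: 11.57
position: [0.5735, -0.0606, 0.2162]
ee_rot: [-0.001, -0.461, 0.888, 0.0]
contact_force: [-0.5, 0.1, -1.4]
width: 0.0417
```

```bash
python3 go.py .5743 -.0609 .2188 -125.1
```

```text
clock 11.57 pos [ 0.5735 -0.0606  0.2162] yaw -125.15 tilt 0.09 F [-0.5  0.1 -1.4] M [-0.02 -0.02 -0.04] w 0.0417 tips 0.025 q6 112.2
shift mm [-0.2 -0.8 -2.6] turn -0.05
rotvec deg [ 0.08 -0.03 -0.05]
```

>>> send_rows(plan=[{"linear":[0,0,0.006],"delta_rot":[0,0,0],"fingers":0.035},{"linear":[0,0,0.006],"delta_rot":[0,0,0],"fingers":0.035},{"linear":[0,0,0.006],"delta_rot":[0,0,0],"fingers":0.035},{"linear":[0,0,0.006],"delta_rot":[0,0,0],"fingers":0.035},{"linear":[0,0,0.006],"delta_rot":[0,0,0],"fingers":0.035},{"linear":[0,0,0.006],"delta_rot":[0,0,0],"fingers":0.035},{"linear":[0,0,0.003],"delta_rot":[0,0,0],"fingers":0.035},{"linear":[0,0,0],"delta_rot":[0,0,0],"fingers":0.035},{"linear":[0,0,0],"delta_rot":[0,0,0],"fingers":0.035}])

```text
clock: 12.32
position: [0.5731, -0.0604, 0.172]
ee_rot: [-0.001, -0.461, 0.888, 0.001]
contact_force: [0.3, 0.8, -1.3]
width: 0.0412
```

```bash
python3 go.py .5743 -.0609 .118 -125.1
```

```text
clock 12.32 pos [ 0.5731 -0.0604  0.172 ] yaw -125.15 tilt 0.17 F [ 0.3  0.8 -1.3] M [-0.02  0.02 -0.05] w 0.0412 tips 0.025 q6 112.2
shift mm [-0.3 -1.4 54. ] turn -0.05
rotvec deg [ 0.16 -0.05 -0.05]
```

>>> send_rows(plan=[{"linear":[0,-0.001,0.004],"delta_rot":[0.1,0,0],"fingers":0.035},{"linear":[0,0,0.006],"delta_rot":[0,0,0],"fingers":0.035},{"linear":[0,0,0.006],"delta_rot":[0,0,0],"fingers":0.035},{"linear":[0,0,0.006],"delta_rot":[0,0,0],"fingers":0.035},{"linear":[0,0,0.006],"delta_rot":[0,0,0],"fingers":0.035},{"linear":[0,0,0.004],"delta_rot":[0,0,0],"fingers":0.035},{"linear":[0,0,0.002],"delta_rot":[0,0,0],"fingers":0.035},{"linear":[0,0,0],"delta_rot":[0,0,0],"fingers":0.035},{"linear":[0,0,0],"delta_rot":[0,0,0],"fingers":0.035}])

```text
clock: 13.07
position: [0.5734, -0.0605, 0.1344]
ee_rot: [-0.001, -0.461, 0.888, 0.001]
contact_force: [-1.6, 0.9, 0.1]
width: 0.0411
```

```bash
python3 go.py .5743 -.0609 .110 -125.1
```

```text
clock 13.07 pos [ 0.5734 -0.0605  0.1344] yaw -125.15 tilt 0.15 F [-1.6  0.9  0.1] M [ 0.12  0.2  -0.03] w 0.0411 tips 0.025 q6 112.2
shift mm [-0.3 -1.  24.4] turn -0.05
rotvec deg [ 0.14 -0.05 -0.05]
```

>>> send_rows(plan=[{"linear":[0,0,0],"delta_rot":[0,0,0],"fingers":0.066},{"linear":[0,0,0],"delta_rot":[0,0,0],"fingers":0.066},{"linear":[0,0,0],"delta_rot":[0,0,0],"fingers":0.066},{"linear":[0,0,0],"delta_rot":[0,0,0],"fingers":0.066},{"linear":[0,0,-0.015],"delta_rot":[0,0,0],"fingers":0.066},{"linear":[0,0,-0.03],"delta_rot":[0,0,0],"fingers":0.066},{"linear":[0,0,-0.03],"delta_rot":[0,0,0],"fingers":0.066},{"linear":[0,0,-0.03],"delta_rot":[0,0,-5],"fingers":0.066},{"linear":[0,0,-0.03],"delta_rot":[0,0,-6],"fingers":0.066},{"linear":[0,0,0],"delta_rot":[0,0,-7],"fingers":0.066},{"linear":[0,0,0],"delta_rot":[0,0,-5],"fingers":0.066},{"linear":[0,0,0],"delta_rot":[0,0,0],"fingers":0.066}])

```text
clock: 14.07
position: [0.577, -0.062, 0.2812]
ee_rot: [0.003, -0.635, 0.773, -0.005]
contact_force: [0.2, -0.8, -1.2]
width: 0.0657
```

```bash
python3 go.py .4928 -.2383 .27 -100
```

```text
clock 14.07 pos [ 0.577  -0.062   0.2812] yaw -101.18 tilt 0.66 F [ 0.2 -0.8 -1.2] M [-0.03  0.03  0.03] w 0.0657 tips 0.025 q6 88.2
shift mm [189.3  48.6  10.9] turn -1.18
rotvec deg [-0.66 -0.08 -1.18]
```

>>> send_rows(plan=[{"linear":[0.01,0.003,0],"delta_rot":[-0.7,0,-1.2],"fingers":0.066},{"linear":[0.026,0.007,0],"delta_rot":[0,0,0],"fingers":0.066},{"linear":[0.026,0.007,0],"delta_rot":[0,0,0],"fingers":0.066},{"linear":[0.026,0.007,0],"delta_rot":[0,0,0],"fingers":0.066},{"linear":[0.026,0.007,0],"delta_rot":[0,0,0],"fingers":0.066},{"linear":[0.026,0.007,0],"delta_rot":[0,0,0],"fingers":0.066},{"linear":[0.026,0.006,0],"delta_rot":[0,0,0],"fingers":0.066},{"linear":[0.008,0.002,0.01],"delta_rot":[0,0,0],"fingers":0.066},{"linear":[0,0,0],"delta_rot":[0,0,0],"fingers":0.066}])

```text
clock: 14.82
position: [0.4981, -0.2299, 0.2703]
ee_rot: [0.0, -0.637, 0.771, -0.001]
contact_force: [-0.2, 0.7, -1.0]
width: 0.0661
```

```bash
python3 go.py .4928 -.2383 .12 -100; python3 b.py reel_wide .5733 -.0602 -26.7 .008 pics/w5.png
```

```text
clock 14.82 pos [ 0.4981 -0.2299  0.2703] yaw -100.92 tilt 0.13 F [-0.2  0.7 -1. ] M [ 0.03  0.   -0.07] w 0.0661 tips 0.025 q6 68.9
shift mm [  9.1   3.9 150.3] turn -0.92
rotvec deg [-0.12 -0.05 -0.92]
scene [(0.61, [230.0, 174.0, 266.0, 218.0]), (0.61, [327.0, 179.0, 335.0, 198.0])]
scene 0.146 [ 0.5749 -0.06  ] -29.0
scene 0.146 [ 0.575  -0.0599] -28.7
top []
```

View pics/w5.png

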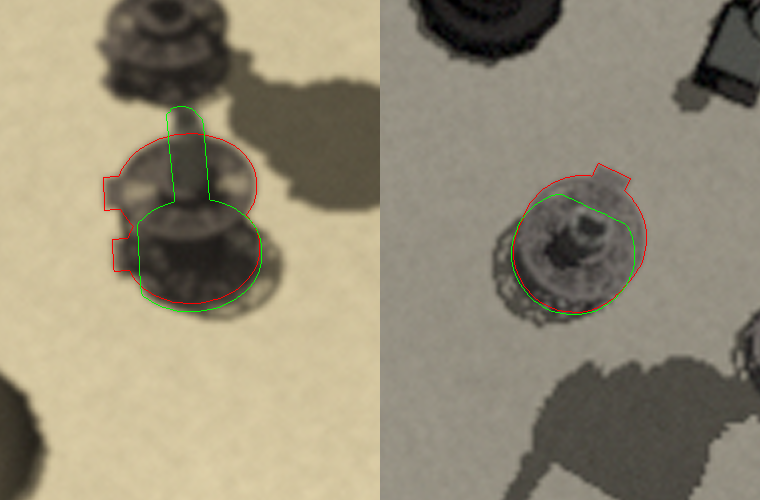

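>>> send_rows(plan=[{"linear":[0.009,0.004,0.02],"delta_rot":[-0.1,0,-0.9],"fingers":0.065},{"linear":[0,0,0.03],"delta_rot":[0,0,0],"fingers":0.065},{"linear":[0,0,0.03],"delta_rot":[0,0,0],"fingers":0.065},{"linear":[0,0,0.03],"delta_rot":[0,0,0],"fingers":0.065},{"linear":[0,0,0.03],"delta_rot":[0,0,0],"fingers":0.065},{"linear":[0,0,0.015],"delta_rot":[0,0,0],"fingers":0.065},{"linear":[0,0,0],"delta_rot":[0,0,0],"fingers":0.065},{"linear":[0,0,0],"delta_rot":[0,0,0],"fingers":0.065}])

```text
clock: 15.68
position: [0.5052, -0.2281, 0.1169]
ee_rot: [0.005, -0.649, 0.761, -0.007]
contact_force: [0.2, 0.3, 1.0]
width: 0.0652
```

```bash
python3 go.py .4928 -.2383 .0718 -100
```

```text
clock 15.68 pos [ 0.5052 -0.2281  0.1169] yaw -99.05 tilt 1.04 F [0.2 0.3 1. ] M [ 0.03 -0.03  0.02] w 0.0652 tips 0.025 q6 67.2
shift mm [11.9 11.5 44.9] turn 0.95
rotvec deg [-1.03 -0.1   0.95]
```

>>> send_rows(plan=[{"linear":[0.012,0.0115,0.005],"delta_rot":[-1,0,0.9],"fingers":0.065},{"linear":[0,0,0.005],"delta_rot":[0,0,0],"fingers":0.065},{"linear":[0,0,0.005],"delta_rot":[0,0,0],"fingers":0.065},{"linear":[0,0,0],"delta_rot":[0,0,0],"fingers":0.065}])

```text
clock: 16.02
position: [0.4946, -0.2388, 0.105]
ee_rot: [0.0, -0.644, 0.765, -0.004]
contact_force: [-0.2, 1.0, 0.1]
width: 0.0651
```

```bash
python3 go.py .4928 -.2383 .0718 -100
```

```text
clock 16.02 pos [ 0.4946 -0.2388  0.105 ] yaw -99.88 tilt 0.46 F [-0.2  1.   0.1] M [0.02 0.01 0.01] w 0.0651 tips 0.025 q6 67.0
shift mm [-0.3  2.1 33.2] turn 0.12
rotvec deg [-0.38 -0.25  0.12]
```

>>> send_rows(plan=[{"linear":[0,0.002,0.006],"delta_rot":[-0.4,-0.2,0.1],"fingers":0.065},{"linear":[0,0,0.006],"delta_rot":[0,0,0],"fingers":0.065},{"linear":[0,0,0.006],"delta_rot":[0,0,0],"fingers":0.065},{"linear":[0,0,0.004],"delta_rot":[0,0,0],"fingers":0.065},{"linear":[0,0,0],"delta_rot":[0,0,0],"fingers":0.065},{"linear":[0,0,0],"delta_rot":[0,0,0],"fingers":0.065}])

```text
clock: 16.52
position: [0.4937, -0.2393, 0.0823]
ee_rot: [0.0, -0.643, 0.766, -0.002]
contact_force: [-0.8, -0.2, -0.1]
width: 0.0647
```

```bash
python3 go.py .4928 -.2383 .0718 -100
```

```text
clock 16.52 pos [ 0.4937 -0.2393  0.0823] yaw -100.04 tilt 0.19 F [-0.8 -0.2 -0.1] M [ 0.08 -0.04 -0.02] w 0.0647 tips 0.025 q6 67.0
shift mm [-0.8  1.  10.5] turn -0.04
rotvec deg [-0.16 -0.1  -0.04]
```

>>> send_rows(plan=[{"linear":[-0.0008,0.001,0.003],"delta_rot":[-0.1,-0.1,0],"fingers":0.065},{"linear":[0,0,0.003],"delta_rot":[0,0,0],"fingers":0.065},{"linear":[0,0,0.003],"delta_rot":[0,0,0],"fingers":0.065},{"linear":[0,0,0],"delta_rot":[0,0,0],"fingers":0.065},{"linear":[0,0,0],"delta_rot":[0,0,0],"fingers":0.035},{"linear":[0,0,0],"delta_rot":[0,0,0],"fingers":0.035},{"linear":[0,0,0],"delta_rot":[0,0,0],"fingers":0.035},{"linear":[0,0,0],"delta_rot":[0,0,0],"fingers":0.035},{"linear":[0,0,0],"delta_rot":[0,0,0],"fingers":0.035},{"linear":[0,0,0],"delta_rot":[0,0,0],"fingers":0.035},{"linear":[0,0,0],"delta_rot":[0,0,0],"fingers":0.035}], force=50)

```text
clock: 17.43
position: [0.4928, -0.2382, 0.0731]
ee_rot: [0.0, -0.643, 0.766, -0.0]
contact_force: [-0.0, 1.1, 0.6]
width: 0.0412
```

```bash
python3 go.py .4928 -.2383 .0718 -100
```

```text
clock 17.43 pos [ 0.4928 -0.2382  0.0731] yaw -100.02 tilt 0.07 F [-0.   1.1  0.6] M [0.04 0.03 0.01] w 0.0412 tips 0.025 q6 66.9
shift mm [0.1 0.  1.3] turn -0.02
rotvec deg [-0.07 -0.01 -0.02]
```

>>> send_rows(plan=[{"linear":[0,0,-0.01],"delta_rot":[0,0,0],"fingers":0.035},{"linear":[0,0,-0.02],"delta_rot":[0,0,0],"fingers":0.035},{"linear":[0,0,-0.025],"delta_rot":[0,0,0],"fingers":0.035},{"linear":[0,0,-0.025],"delta_rot":[0,0,0],"fingers":0.035},{"linear":[0,0,-0.025],"delta_rot":[0,0,0],"fingers":0.035},{"linear":[0,0,-0.025],"delta_rot":[0,0,5],"fingers":0.035},{"linear":[0,0,-0.025],"delta_rot":[0,0,6],"fingers":0.035},{"linear":[0,0,-0.015],"delta_rot":[0,0,6],"fingers":0.035},{"linear":[0,0,-0.005],"delta_rot":[0,0,6],"fingers":0.035},{"linear":[0,0,0],"delta_rot":[0,0,5],"fingers":0.035},{"linear":[0,0,0],"delta_rot":[0,0,0],"fingers":0.035},{"linear":[0,0,0],"delta_rot":[0,0,0],"fingers":0.035}])

```text
clock: 18.43
position: [0.4915, -0.2373, 0.2629]
ee_rot: [0.001, -0.429, 0.903, -0.001]
contact_force: [-0.0, 1.4, -1.2]
width: 0.0409
```

```bash
python3 go.py .5735 -.0602 .25 -129.3
```

```text
clock 18.43 pos [ 0.4915 -0.2373  0.2629] yaw -129.24 tilt 0.14 F [-0.   1.4 -1.2] M [0.02 0.01 0.01] w 0.0409 tips 0.025 q6 96.1
shift mm [-189.    48.5   12.9] turn 0.06
rotvec deg [-0.13  0.05  0.06]
```

>>> send_rows(plan=[{"linear":[-0.01,0.0025,0],"delta_rot":[-0.1,0,0],"fingers":0.035},{"linear":[-0.02,0.005,0],"delta_rot":[0,0,0],"fingers":0.035},{"linear":[-0.025,0.0065,0],"delta_rot":[0,0,0],"fingers":0.035},{"linear":[-0.025,0.0065,0],"delta_rot":[0,0,0],"fingers":0.035},{"linear":[-0.025,0.0065,0],"delta_rot":[0,0,0],"fingers":0.035},{"linear":[-0.025,0.0065,0],"delta_rot":[0,0,0],"fingers":0.035},{"linear":[-0.02,0.005,0],"delta_rot":[0,0,0],"fingers":0.035},{"linear":[-0.015,0.004,0],"delta_rot":[0,0,0],"fingers":0.035},{"linear":[-0.005,0.001,0],"delta_rot":[0,0,0],"fingers":0.035},{"linear":[0,0,0],"delta_rot":[0,0,0],"fingers":0.035}])

```text
clock: 19.27
position: [0.5658, -0.0642, 0.2579]
ee_rot: [-0.003, -0.435, 0.9, 0.006]
contact_force: [0.8, -0.2, -1.3]
width: 0.0411
```

```bash
python3 go.py .5735 -.0602 .24 -129.3
```

```text
clock 19.27 pos [ 0.5658 -0.0642  0.2579] yaw -128.44 tilt 0.72 F [ 0.8 -0.2 -1.3] M [-0.    0.03  0.07] w 0.0411 tips 0.025 q6 114.7
shift mm [-7.9 -3.7 17.9] turn 0.86
rotvec deg [0.72 0.   0.86]
```

>>> send_rows(plan=[{"linear":[-0.0075,-0.0037,0.005],"delta_rot":[0.7,0,0.9],"fingers":0.035},{"linear":[0,0,0.008],"delta_rot":[0,0,0],"fingers":0.035},{"linear":[0,0,0.004],"delta_rot":[0,0,0],"fingers":0.035},{"linear":[0,0,0],"delta_rot":[0,0,0],"fingers":0.035},{"linear":[0,0,0],"delta_rot":[0,0,0],"fingers":0.035}])

```text
clock: 19.68
position: [0.5709, -0.0624, 0.2381]
ee_rot: [-0.003, -0.429, 0.903, 0.001]
contact_force: [0.2, -0.1, -0.5]
width: 0.041
```

```bash
python3 go.py .5735 -.0602 .225 -129.3; python3 b.py reel_narrow .5733 -.0602 -26.7 .167 pics/n1.png
```

```text
clock 19.68 pos [ 0.5709 -0.0624  0.2381] yaw -129.2 tilt 0.35 F [ 0.2 -0.1 -0.5] M [ 0.01 -0.03 -0.  ] w 0.041 tips 0.025 q6 116.2
shift mm [-3.4 -0.7 13.1] turn 0.1
rotvec deg [ 0.22 -0.27  0.1 ]
scene [(0.7, [224.0, 139.0, 264.0, 174.0]), (0.44, [256.0, 330.0, 314.0, 352.0])]
scene 0.193 [ 0.5718 -0.0573] -29.7
scene 0.194 [ 0.5717 -0.0572] -29.9
top [(0.82, [313.0, 196.0, 345.0, 227.0])]
top 0.825 [ 0.568  -0.0608] -45.8
top 0.825 [ 0.5647 -0.0566] -38.0
```

View pics/n1.png

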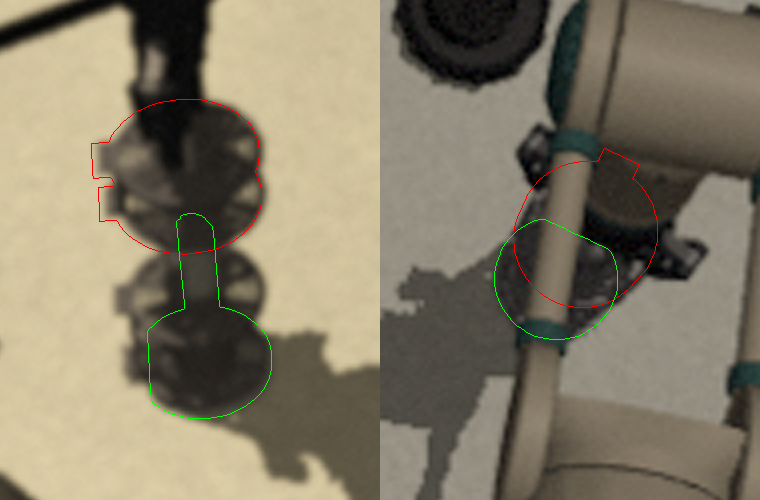

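>>> send_rows(plan=[{"linear":[-0.0034,-0.0007,0.002],"delta_rot":[0.2,-0.3,0.1],"fingers":0.035},{"linear":[0,0,0.003],"delta_rot":[0,0,0],"fingers":0.035},{"linear":[0,0,0.003],"delta_rot":[0,0,0],"fingers":0.035},{"linear":[0,0,0.003],"delta_rot":[0,0,0],"fingers":0.035},{"linear":[0,0,0],"delta_rot":[0,0,0],"fingers":0.035},{"linear":[0,0,0],"delta_rot":[0,0,0],"fingers":0.035}])

```text
clock: 20.38
position: [0.5748, -0.0602, 0.2277]
ee_rot: [0.002, -0.428, 0.904, -0.001]
contact_force: [-0.8, -0.3, -2.0]
width: 0.041
```

```bash
python3 go.py .5735 -.0602 .210 -129.3
```

```text
clock 20.38 pos [ 0.5748 -0.0602  0.2277] yaw -129.34 tilt 0.25 F [-0.8 -0.3 -2. ] M [-0.02  0.02  0.04] w 0.041 tips 0.025 q6 116.4
shift mm [ 0.9  1.1 17.7] turn -0.04
rotvec deg [-0.18  0.17 -0.04]
```

>>> send_rows(plan=[{"linear":[0.0009,0.001,0.002],"delta_rot":[-0.2,0.2,0],"fingers":0.035},{"linear":[0,0,0.003],"delta_rot":[0,0,0],"fingers":0.035},{"linear":[0,0,0.003],"delta_rot":[0,0,0],"fingers":0.035},{"linear":[0,0,0.002],"delta_rot":[0,0,0],"fingers":0.035},{"linear":[0,0,0],"delta_rot":[0,0,0],"fingers":0.035},{"linear":[0,0,0],"delta_rot":[0,0,0],"fingers":0.035}])

```text
clock: 20.88
position: [0.5733, -0.0602, 0.2163]
ee_rot: [-0.001, -0.428, 0.904, 0.0]
contact_force: [-0.1, -0.2, -1.2]
width: 0.0412
```

```bash
python3 go.py .5735 -.0602 .206 -129.3
```

```text
clock 20.88 pos [ 0.5733 -0.0602  0.2163] yaw -129.33 tilt 0.09 F [-0.1 -0.2 -1.2] M [0.02 0.03 0.02] w 0.0412 tips 0.025 q6 116.4
shift mm [-0.1 -0.2 10.3] turn -0.03
rotvec deg [ 0.07 -0.06 -0.03]
```

Bottom at 143 mm; now onto the tip.

>>> send_rows(plan=[{"linear":[0,0,0.002],"delta_rot":[0,0,0],"fingers":0.035},{"linear":[0,0,0.002],"delta_rot":[0,0,0],"fingers":0.035},{"linear":[0,0,0.002],"delta_rot":[0,0,0],"fingers":0.035},{"linear":[0,0,0.002],"delta_rot":[0,0,0],"fingers":0.035},{"linear":[0,0,0.002],"delta_rot":[0,0,0],"fingers":0.035},{"linear":[0,0,0],"delta_rot":[0,0,0],"fingers":0.035},{"linear":[0,0,0],"delta_rot":[0,0,0],"fingers":0.035}])

```text
clock: 21.47
position: [0.5734, -0.0602, 0.2053]
ee_rot: [-0.001, -0.428, 0.904, 0.0]
contact_force: [-0.1, 0.0, -1.3]
width: 0.041
```

```bash
python3 go.py .5735 -.0602 .190 -129.3
```

```text
clock 21.47 pos [ 0.5734 -0.0602  0.2053] yaw -129.33 tilt 0.08 F [-0.1  0.  -1.3] M [-0.01 -0.01 -0.02] w 0.041 tips 0.025 q6 116.4
shift mm [-0.1 -0.1 15.3] turn -0.03
rotvec deg [ 0.05 -0.06 -0.03]
```

>>> send_rows(plan=[{"linear":[0,0,0.004],"delta_rot":[0,0,0],"fingers":0.035},{"linear":[0,0,0.005],"delta_rot":[0,0,0],"fingers":0.035},{"linear":[0,0,0.005],"delta_rot":[0,0,0],"fingers":0.035},{"linear":[0,0,0.005],"delta_rot":[0,0,0],"fingers":0.035},{"linear":[0,0,0.004],"delta_rot":[0,0,0],"fingers":0.035},{"linear":[0,0,0.003],"delta_rot":[0,0,0],"fingers":0.035},{"linear":[0,0,0],"delta_rot":[0,0,0],"fingers":0.035},{"linear":[0,0,0],"delta_rot":[0,0,0],"fingers":0.035}])

```text
clock: 22.13
position: [0.573, -0.0602, 0.1758]
ee_rot: [-0.001, -0.428, 0.904, 0.001]
contact_force: [0.6, 0.9, -0.1]
width: 0.0409
```

```bash
python3 go.py .5735 -.0602 .1681 -129.3
```

```text
clock 22.13 pos [ 0.573  -0.0602  0.1758] yaw -129.33 tilt 0.15 F [ 0.6  0.9 -0.1] M [ 0.03 -0.06 -0.03] w 0.0409 tips 0.025 q6 116.4
shift mm [-0.3 -0.5  7.7] turn -0.03
rotvec deg [ 0.12 -0.09 -0.03]
```

>>> send_rows(plan=[{"linear":[0,0,0],"delta_rot":[0,0,0],"fingers":0.066},{"linear":[0,0,0],"delta_rot":[0,0,0],"fingers":0.066},{"linear":[0,0,0],"delta_rot":[0,0,0],"fingers":0.066},{"linear":[0,0,0],"delta_rot":[0,0,0],"fingers":0.066},{"linear":[0,0,-0.015],"delta_rot":[0,0,0],"fingers":0.066},{"linear":[0,0,-0.03],"delta_rot":[0,0,0],"fingers":0.066},{"linear":[0,0,-0.03],"delta_rot":[0,0,0],"fingers":0.066},{"linear":[0,0,0],"delta_rot":[0,0,0],"fingers":0.066},{"linear":[0.02,0,0],"delta_rot":[0,0,0],"fingers":0.066},{"linear":[0.03,0,0],"delta_rot":[0,0,0],"fingers":0.066},{"linear":[0.03,0,0],"delta_rot":[0,0,0],"fingers":0.066},{"linear":[0.03,0,0],"delta_rot":[0,0,0],"fingers":0.066}])

```text
clock: 23.13
position: [0.5072, -0.144, 0.2565]
ee_rot: [0.004, -0.432, 0.902, -0.002]
contact_force: [-0.3, 0.1, 0.1]
width: 0.066
```

>>> send_rows(plan=[{"linear":[0.03,0,0],"delta_rot":[0,0,0],"fingers":0.066},{"linear":[0.03,0,0],"delta_rot":[0,0,0],"fingers":0.066},{"linear":[0.03,0,0],"delta_rot":[0,0,0],"fingers":0.066},{"linear":[0.02,0,0],"delta_rot":[0,0,0],"fingers":0.066},{"linear":[0,0,0],"delta_rot":[0,0,0],"fingers":0.066},{"linear":[0,0,0],"delta_rot":[0,0,0],"fingers":0.066}])

```text
clock: 23.63
position: [0.4311, -0.2368, 0.2561]
ee_rot: [0.003, -0.43, 0.903, -0.004]
contact_force: [-0.3, -0.3, 0.0]
width: 0.0662
```

```bash
python3 go.py .5735 -.0602 .25 -129.3|head -1; python3 b.py reel_narrow .5733 -.0602 -26.7 .090 pics/n2.png
```

```text
clock 23.63 pos [ 0.4311 -0.2368  0.2561] yaw -129.1 tilt 0.58 F [-0.3 -0.3  0. ] M [ 0.08 -0.01  0.  ] w 0.0662 tips 0.025 q6 92.1
scene [(0.73, [231.0, 160.0, 266.0, 196.0])]
scene 0.04 [ 0.5724 -0.056 ] -30.9
scene 0.04 [ 0.5724 -0.056 ] -30.9
top [(0.73, [307.0, 195.0, 344.0, 229.0])]
top 0.047 [ 0.5712 -0.0595] -26.2
top 0.047 [ 0.571  -0.0595] -26.9
```

View pics/n2.png

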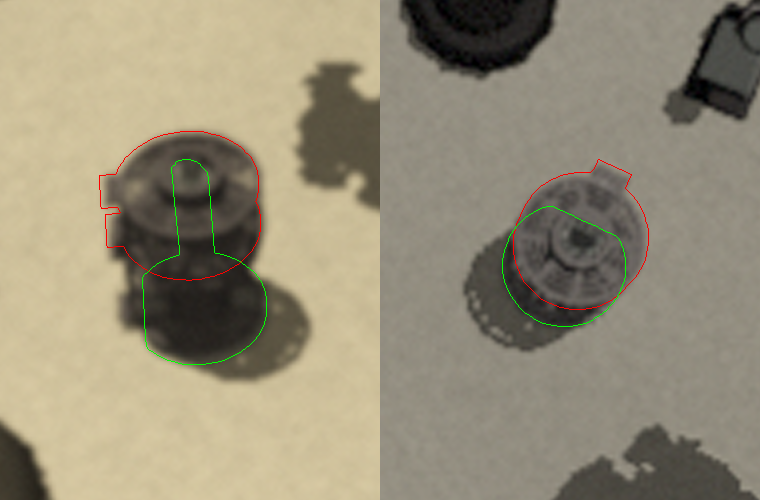

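```bash
python3 - <<'E'
from fit import *
def run(m,zs,q0):
    M={n:clean(manip.masks_of(m,n)[0]['pixels']) for n in CAM}
    for z in zs:
        c,q=fit(m,M,q0,np.radians([-37,-27,-17]),z)[0]; print(m,z,round(c,4),np.round(q[:2],4),round(np.degrees(q[2]),1))
for n in CAM: manip.get_image(n)
run("reel_narrow",(.08,.085,.09,.095,.1,.105),(.5733,-.0602))
E
```

```text
reel_narrow 0.08 0.0976 [ 0.5715 -0.0625] -28.0
reel_narrow 0.085 0.0643 [ 0.571  -0.0618] -25.1
reel_narrow 0.09 0.0583 [ 0.5717 -0.0589] -26.7
reel_narrow 0.095 0.0828 [ 0.5719 -0.0568] -27.6
reel_narrow 0.1 0.1222 [ 0.5715 -0.0556] -25.4
reel_narrow 0.105 0.161 [ 0.5709 -0.0555] -26.1
```

```bash
python3 -c "
from rig import manip; print(manip.sign_off(), manip.get_state()['clock'])"
```

```text
the job is handed in; nothing more can be done
the job is handed in; nothing more can be done
```

Both reels are on the column, and I handed the job in at about 24 s of the 58 s allowed. I put on the wide reel first, all the way down to the foot, then the narrow reel on top of it. I gripped each reel by its collar and turned it to the column's flat, about −27°. I then lowered it well past the lead-in, where the readings showed no resistance to speak of (about 1–2 N), and let it slide home.

**Last checks:**
- **Narrow reel:** a fit using both cameras was best with its underside at 90 mm, the home height, turned −26.7° and within about 2 mm of where I had measured the column.
- **Wide reel:** its outline matched the home position in the pictures. The top camera did not detect it after placing, so its numbers come from the scene camera alone: −29°, within 2 mm.
- **Disagreement:** for the narrow reel, the scene camera on its own put it about 4 mm off in y and at −31°. The top camera and the joint fit did not show this, so I put it down to about one pixel of calibration error.
- **Column:** it is still standing, and I saw no sign that it moved.
- **Other things on the bench:** the gripper stayed well clear of them, but I did not measure them again afterwards.

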